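Reset a tripped bench interlock with its two keys

ROBOT

A 7-joint arm with a two-finger parallel gripper is mounted at the origin on the work surface. World frame = base frame: x ahead of the robot, y to its left, z up, the work surface at z = 0. Lengths are in m, angles in rad, forces in N, time in s.
With the tool pointing down it reaches from about 0.4 to 0.85 m from the base axis. Payload 10.4 kg.
Tool frame: the origin (TCP) lies midway between the tips of the shut fingers; the grasp point (between the pads) lies 19 mm behind it; z points along the fingers, y is the direction in which the jaws open and shut (so a half turn about z gives the same grasp; the last joint's range is limited). The gripper opens to 85 mm and grips with 20 to 120 N. Pads are 22 mm wide; open, the fingers measure 114 mm over their backs; the gripper's body (76 mm by 85 mm) begins 54 mm behind the grasp point. The pads swing forward as they close: fully open they stand 13 mm farther back than shut.
Start: joints at [1.292, 0.332, -0.065, 1.46, 0.022, 1.35, -0.088], TCP at [0.158, -0.605, 0.231] pointing down, gripper open.
Joint ranges: [-2.6, 2.6], [-0.5, 2.12], [-1.47, 1.34], [0.16, 2.42], [-1.27, 4.41], [0.06, 2.06], [-2.6, 2.6]. Speed limits (rad/s): [2.22, 2.22, 2.79, 2.79, 3.14, 3.14, 3.14].

INTERFACE

Orientations are given as a unit quaternion [x, y, z, w].
In Python, from workcell import manip, viewer gives the robot as it stands.
- The arm moves only by the tool move_arm, never from a script. Its argument "deltas" is a list of rows, each a list of 7 numbers: the shift along the tool's x, y, z in m, then the turn, a rotation vector about the tool's x, y, z in degrees, then the opening, from -1 (shut) to 1 (fully open). In form: [[dx, dy, dz, wx, wy, wz, gripper], ...]. A call has 1 to 10 rows; each row shifts and turns the commanded pose from where the row before left it, along the tool's axes as they then stand; what a row does not reach is not made up. A row lasts 1/8 s, in which the tool goes at most 62.5 mm and 10.7 degrees, less where a joint would pass 70% of its speed; a pose out of reach is approached as far as the arm can. A call with a gripper value outside its range is refused whole. The fingers move at their own pace and stop on an object; "force" is the grip in N (left out, the last holds). Time passes only in rows, so rows that do not move let the fingers close. It gives the time, the measured TCP pose, the force and the opening at its end, in the units of the state.
- manip.get_obs(): the state, without advancing time (a new reading comes with each control period).
- viewer.camera(name): name is "scene" or "top"; returns (picture, depth): 384x512x3 uint8, red, green, blue; 384x512 float32, m along the optical axis (not along the pixel's ray), 0 where there is no reading.
- viewer.calibration(name): a dict with "fx", "fy", "cx", "cy" (pixels), "dist" ([k1, k2, p1, p2, k3] as OpenCV has them; the pictures are not rectified), "R" (3x3) and "t" (3): a world point X has camera coordinates R X + t. Camera axes: x right, y down, z forward; pixel columns grow to the right and rows downward; lengths in m; the calibration is good to about 2 mm. A picture is of the moment at which its call begins. calibration takes no time and is no camera call.
- manip.hand_in(): hands the job in, once; it reports no verdict.
The state is a dict: "clock": time; "joint_pos": joint angles; "joint_velocities": joint speeds; "tau": joint torques, N m; "position": TCP position; "ee_rot": TCP orientation; "ft_force": force on the tool from outside, world axes, zero at the start; "torque": the same for the moment, N m; "grip_width": opening from 0.0 (shut) to 1.0 (fully open).
Only numpy, scipy, OpenCV 4.12 (cv2) and the standard library are available. Lean on these libraries where they do the work, as an engineer would, in place of code of your own. Each camera call takes 0.05 s, during which the arm holds its last target.

TASK

The bench's safety interlock has tripped: reset it by pressing the two blue keys on the grey reset unit down together, one fingertip on each and never one key alone, and keep both pressed without letting up until the orange hand of the trip dial has swung fully home, covering the green mark. Then let both keys come up again and move clear. Pick nothing up, and leave the solder spool, flux jar and screwdriver where they are.

Things in the scene. Friction and masses are not known exactly. Their poses are not given: they have to be found in the camera images.
- reset_unit: Grey box screwed to the bench, 160 mm along its x, 180 mm along its y, flat top 50 mm above the bench. Origin: centre of its underside, on the bench; z up. The two blue keys stand on the half towards its -x, the round trip dial (72 mm across, centred at x +34 mm, y 0, top 62 mm above the bench) on the half towards its +x. Nothing on it is taller than 65 mm. Its position and yaw vary.
- key_left_top (a point): Centre of the top face of the left blue square key (30 x 30 mm, flat). At rest 64 mm above the bench, at x -40 mm, y +32 mm of the reset unit; the point goes down with the key. The two key centres are 64 mm apart along the unit's y, with 34 mm of free space between the caps; from a key's centre to the dial's rim is 38 mm or more.
- key_right_top (a point): The same for the right blue key, at x -40 mm, y -32 mm of the reset unit.
- key_left (a joint): How far the left key is pressed, m: 0 up, 0.008 fully down. A spring returns it: about 1 N starts it and about 5 N holds it fully down (10 N for both). Fully down its cap still stands 6 mm above the box's top.
- key_right (a joint): The same for the right key.
- trip_flag (a joint): Angle of the orange hand of the trip dial, rad: 0 tripped (as at the start), 1.0 fully home (a stop, the hand pointing along the unit's -y covering the green mark). It turns clockwise seen from above. It does not move by itself or with one key; while both keys are fully down it creeps home, which takes about 3 to 4 s (longer if the keys are not quite down); with the keys released it stays where it is.
- trip_flag_tip (a point): Tip of the orange hand, which is 10 mm wide and reaches 30 mm from the dial's centre, 58 mm above the bench, under a closed clear cover: it cannot be touched. The dial's face is white with one green mark, as wide as the hand, between 16 and 29 mm from its centre towards the unit's -y.
- solder_spool: Loose solder spool standing on end, yellow flanges 56 mm across, 44 mm high; origin at the centre of its underside. Bystander beside the unit.
- flux_jar: Loose amber jar with black cap, 44 mm across, 50 mm high; origin at the centre of its underside. Bystander beside the unit.
- screwdriver: Loose red-handled screwdriver, 150 mm long, lying flat on the bench along its own x; origin near the middle of its length. Bystander.

How it is judged:
On the way, in this order (a step that is already met when the one before it is completed fails the run):
1. both keys are down together (each by 6 mm or more) (value of joint each of key_left, key_right above 0.006 m), for 0.2 s.
2. the orange hand is home (0.93 rad or more) while both keys are still held down (value of joint trip_flag above 0.93 rad and value of joint each of key_left, key_right above 0.004 m), for 0.05 s.
At the end, for the whole second after the job is handed in: The orange hand is home (0.90 rad or more of 1.0), both keys are up (within 1 mm), and the spool, jar and screwdriver are at rest within 15 mm of where they started (value of joint trip_flag above 0.9 rad and value of joint each of key_left, key_right below 0.001 m and distance of each of solder_spool, flux_jar, screwdriver from where it was at the start of the episode below 0.015 m and linear speed of each of solder_spool, flux_jar, screwdriver below 0.02 m/s); the robot touches nothing.
It fails at once if one key is pressed (over 6 mm) while the other is up (under 1 mm) ((value of joint key_left above 0.006 m and value of joint key_right below 0.001 m) or (value of joint key_right above 0.006 m and value of joint key_left below 0.001 m)).
It fails at once if both keys are let up although the hand has begun to move (past 0.12 rad) and is not home (0.90 rad) (value of joint trip_flag between 0.12 and 0.9 rad and value of joint each of key_left, key_right below 0.001 m).
It fails at once if a bystander is moved by more than 15 mm or lifted (distance of any of solder_spool, flux_jar, screwdriver from where it was at the start of the episode above 0.015 m).
It also fails if it takes over 43 s, if anything falls off the work surface, if the arm or the gripper's body presses on something with over 40 N, if the wrist force passes 120 N, or if a joint passes its speed limit or range.

## Working session

There is one attempt and no reset: what is moved stays moved. The work goes in short steps, Python scripts to look and compute and a tool call to move; the robot and the scene stay as the last step left them, time stands still between calls to the robot, and variables do not carry over. Pictures are saved under pics/ and viewed, and the job is handed in when it is done.

Besides the shell and the picture viewer there is one more tool, called after ">>>" as a command line: name --pt "numbers of a row" for each row, then --argument value for the rest. move_arm: Moves the arm, as the interface text tells. Its arguments: {"type":"object","properties":{"deltas":{"type":"array"},"force":{"type":"number"}},"required":["deltas"]}

```bash
mkdir -p pics; ls; python3 - <<'E'
from workcell import manip, viewer
import cv2, numpy as np
print(manip.get_obs())
for n in ("scene","top"):
    p,d=viewer.camera(n); cv2.imwrite(f"pics/{n}0.png",p[:,:,::-1]); np.save(f"{n}0.npy",d); np.save(f"{n}0p.npy",p); print(viewer.calibration(n))
E
```

```text
pics
{'clock': 0.0, 'joint_pos': array([ 1.29240809,  0.33289395, -0.06471208,  1.46093889,  0.02162157,
        1.34985537, -0.08848217]), 'joint_velocities': array([ 7.29416337e-05, -2.59152794e-04, -9.78627623e-04, -2.76103741e-03,
        6.47727959e-04,  3.83403786e-04,  8.42483777e-05]), 'tau': array([-1.09699795e-03, -6.25468469e+01,  4.85753396e-02, -3.91608524e+01,
        1.62134576e-02,  9.98461997e-03, -6.15530965e-06]), 'position': array([ 0.15803509, -0.60431797,  0.23050332]), 'ee_rot': array([ 9.91828943e-01,  1.27572951e-01, -1.28583884e-04, -6.87669915e-04]), 'ft_force': array([0.02151912, 0.17120642, 0.11454206]), 'torque': array([ 0.0380264 , -0.03925669,  0.02431998]), 'grip_width': 0.9960606837440672}
{'fx': 358.78205636709845, 'fy': 358.78205636709845, 'cx': 258.905698919789, 'cy': 195.49438800708728, 'dist': array([-0.07001207,  0.        ,  0.        ,  0.        ,  0.        ]), 'R': array([[-0.7047598 ,  0.70942732,  0.00514733],
       [ 0.5511903 ,  0.55210295, -0.62559699],
       [-0.44665745, -0.43805845, -0.78012942]]), 't': array([ 0.36314613, -0.31860564,  1.01952814])}
{'fx': 365.0448883659844, 'fy': 365.0448883659844, 'cx': 257.98071312774294, 'cy': 198.1416622757129, 'dist': array([-0.01780007,  0.        ,  0.        ,  0.        ,  0.        ]), 'R': array([[-0.00830327, -0.99972148, -0.02209114],
       [-0.99861004,  0.00943988, -0.05185439],
       [ 0.05204848,  0.02162987, -0.99841029]]), 't': array([0.06629731, 0.59666001, 0.93103107])}
```

View pics/scene0.png

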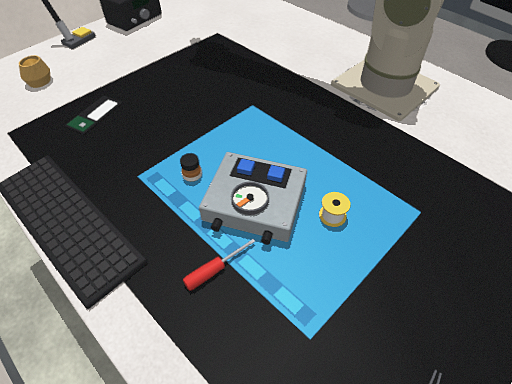

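View pics/top0.png

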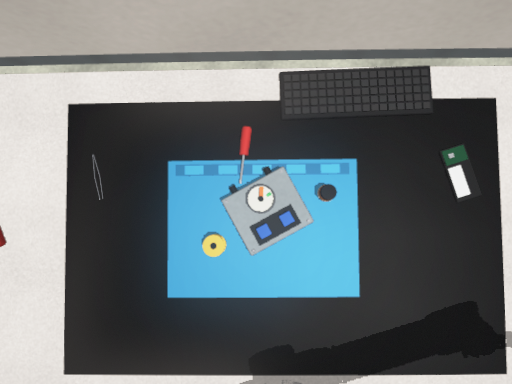

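The top view shows the keys at about (264,231) and (287,218), the dial at (261,198), the spool at (214,245) and the jar at (327,192). The screwdriver's tip is near (240,183). In the scene view the keys are at (246,166) and (276,173). Next I'll measure these points.

```bash
cat > h.py <<'E'
import numpy as np, cv2
from workcell import manip, viewer
def ray(n,uv,z):
    c=viewer.calibration(n);K=np.array([[c['fx'],0,c['cx']],[0,c['fy'],c['cy']],[0,0,1]])
    q=cv2.undistortPoints(np.array([[uv]],float),K,c['dist'])[0,0]
    R,t=c['R'],c['t'];o=-R.T@t;d=R.T@np.array([q[0],q[1],1]);return o+d*(z-o[2])/d[2]
def depthpt(n,uv,D):
    c=viewer.calibration(n);K=np.array([[c['fx'],0,c['cx']],[0,c['fy'],c['cy']],[0,0,1]])
    q=cv2.undistortPoints(np.array([[uv]],float),K,c['dist'])[0,0]
    z=D[int(round(uv[1])),int(round(uv[0]))];return c['R'].T@(np.array([q[0],q[1],1])*z-c['t'])
def blobs(p,f,amin=30,roi=(170,100,360,300)):
    h=cv2.cvtColor(p,cv2.COLOR_RGB2HSV).astype(int);m=f(h,p.astype(int)).astype(np.uint8)
    r=np.zeros_like(m);r[roi[1]:roi[3],roi[0]:roi[2]]=1;m*=r
    n,l,s,c=cv2.connectedComponentsWithStats(m)
    return [(s[i,4],s[i,:4].tolist(),c[i]) for i in range(1,n) if s[i,4]>=amin],l
E
python3 - <<'E'
from h import *
np.set_printoptions(precision=4,suppress=True)
key=lambda h,p:(p[...,2]>120)&(p[...,0]<90)&(p[...,1]<130)&(p[...,2]>p[...,1]*1.5)
P={}
for n in("top","scene"):
    p=np.load(n+"0p.npy");D=np.load(n+"0.npy")
    b,_=blobs(p,key)
    for a,bb,c in b: print(n,"key",a,bb,c,ray(n,c,.064),depthpt(n,c,D))
    for nm,f,z in (("yellow",lambda h,p:(h[...,0]>20)&(h[...,0]<35)&(h[...,1]>130)&(h[...,2]>120),.044),("orange",lambda h,p:(h[...,0]>5)&(h[...,0]<18)&(h[...,1]>150)&(h[...,2]>180),.058),("green",lambda h,p:(h[...,0]>45)&(h[...,0]<85)&(h[...,1]>100)&(h[...,2]>80),.058),("red",lambda h,p:((h[...,0]<5)|(h[...,0]>174))&(h[...,1]>150)&(h[...,2]>100),.015)):
        for a,bb,c in blobs(p,f,8)[0]: print(n,nm,a,bb,c,ray(n,c,z))
for n,uv,z in(("top",(327,192),.05),("scene",(190,160),.05)): print(n,"jar",ray(n,uv,z))
E
```

```text
top key 51 [279, 211, 16, 16] [285.7647 218.3725] [ 0.5444 -0.0078  0.064 ] [ 0.5444 -0.0078  0.0642]
top key 48 [256, 223, 16, 16] [263.0625 230.7917] [0.5145 0.0482 0.064 ] [0.5145 0.0482 0.0648]
top green 8 [267, 193, 4, 3] [268.25 194.  ] [0.6051 0.0345 0.058 ]
top red 246 [240, 126, 11, 29] [245.0203 140.0163] [0.7503 0.0938 0.015 ]
scene key 186 [237, 159, 18, 16] [245.3387 165.8333] [ 0.5481 -0.0066  0.064 ] [ 0.548  -0.0068  0.0638]
scene key 193 [267, 165, 18, 17] [275.658  172.4819] [0.5179 0.0493 0.064 ] [0.5175 0.049  0.0634]
scene yellow 575 [319, 192, 31, 35] [334.8313 206.1704] [0.487 0.178 0.044]
scene orange 47 [237, 198, 12, 8] [242.4468 201.6596] [0.6125 0.0524 0.058 ]
scene green 17 [236, 194, 6, 4] [238.6471 195.5882] [0.6076 0.0366 0.058 ]
scene red 608 [183, 257, 42, 33] [203.0872 272.8964] [0.7498 0.0936 0.015 ]
top jar [ 0.6092 -0.1121  0.05  ]
scene jar [ 0.6103 -0.1116  0.05  ]
```

```bash
python3 - <<'E'
import cv2
p=cv2.imread("pics/top0.png")[120:270,190:350];cv2.imwrite("pics/top0z.png",cv2.resize(p,None,fx=4.8,fy=4,interpolation=cv2.INTER_CUBIC)[:600,:800])
E
```

```text
(no output)
```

View pics/top0z.png

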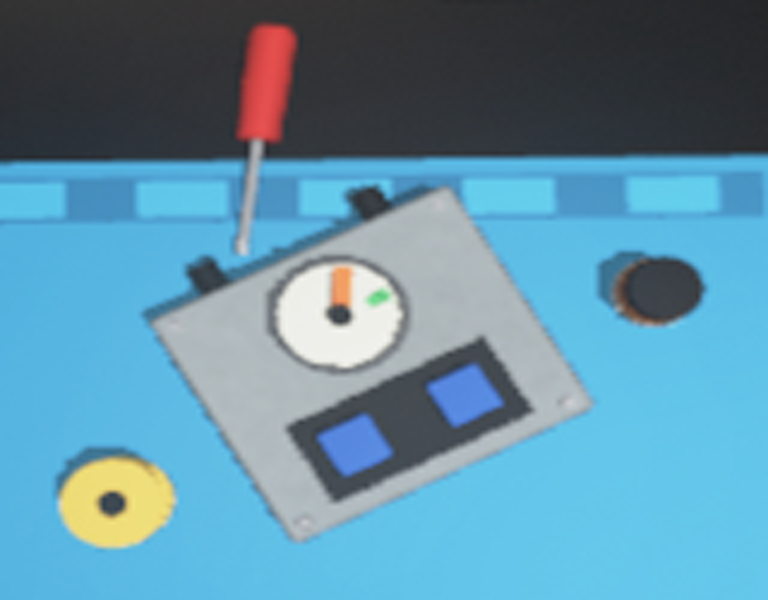

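```bash
python3 - <<'E'
from h import *
from scipy.spatial.transform import Rotation as Rn
np.set_printoptions(precision=4,suppress=True)
K={}
for n in("top","scene"):
    p=np.load(n+"0p.npy")
    f=lambda h,p:(h[...,0]>107)&(h[...,0]<125)&(h[...,1]>120)&(h[...,2]>100)
    b,l=blobs(p,f,60,(225,150,310,255))
    for a,bb,c in b:
        print(n,a,bb,c,ray(n,c,.064))
        K.setdefault(n,[]).append(ray(n,c,.064))
    if n=="top":
        print("dial",ray(n,(260.8,198.2),.06),"scene",ray("scene",(250,199.5),.06))
E
```

```text
top 165 [279, 211, 16, 16] [286.3091 218.2   ] [ 0.5448 -0.0091  0.064 ]
top 162 [256, 223, 16, 16] [263.4259 230.784 ] [0.5145 0.0473 0.064 ]
dial [0.5947 0.0531 0.06  ] scene [0.5999 0.0599 0.06  ]
scene 216 [237, 159, 18, 16] [245.2222 166.2824] [ 0.5492 -0.0059  0.064 ]
scene 227 [267, 165, 18, 17] [275.4009 172.9736] [0.5192 0.0498 0.064 ]
```

Both views agree: the keys are about 64 mm apart, midpoint near (0.531, 0.020), unit yaw about 28.3°. I'll turn the tool, set the fingers to about 50 mm, and travel at z = 0.23.

>>> move_arm --pt "0 0 0 0 0 -6.8 0.18" --pt "0 0 0 0 0 -6.8 0.18" --pt "0.02 -0.012 0 0 0 0 0.18" --pt "0.039 -0.0233 0 0 0 0 0.18" --pt "0.039 -0.0233 0 0 0 0 0.18" --pt "0.039 -0.0233 0 0 0 0 0.18" --pt "0.039 -0.0233 0 0 0 0 0.18" --pt "0.039 -0.0233 0 0 0 0 0.18" --pt "0.039 -0.0233 0 0 0 0 0.18" --pt "0.039 -0.0233 0 0 0 0 0.18"

```text
clock: 1.35
position: [0.3338, -0.3103, 0.2311]
ee_rot: [0.97, 0.244, -0.0, -0.0]
ft_force: [-0.3, -0.4, 0.2]
grip_width: 0.592
```

>>> move_arm --pt "0.039 -0.0233 0 0 0 0 0.18" --pt "0.039 -0.0233 0 0 0 0 0.18" --pt "0.039 -0.0233 0 0 0 0 0.18" --pt "0.039 -0.0233 0 0 0 0 0.18" --pt "0.039 -0.0233 0 0 0 0 0.18" --pt "0.039 -0.0233 0 0 0 0 0.18" --pt "0.039 -0.0233 0 0 0 0 0.18" --pt "0.039 -0.0233 0 0 0 0 0.18" --pt "0.02 -0.0116 0 0 0 0 0.18" --pt "0 0 0 0 0 0 0.18"

```text
clock: 2.6
position: [0.5321, 0.0217, 0.2309]
ee_rot: [0.969, 0.246, -0.0, -0.001]
ft_force: [-0.9, -0.1, 0.1]
grip_width: 0.588
```

```bash
cat > st.py <<'E'
from h import *
from scipy.spatial.transform import Rotation as Rn
np.set_printoptions(precision=4,suppress=True)
o=manip.get_obs();R=Rn.from_quat(o['ee_rot']).as_matrix()
print(o['clock'],o['position'],o['ft_force'],o['torque'],o['grip_width'],"jp",o['joint_pos'])
print("y az",np.degrees(np.arctan2(R[1,1],R[0,1])),"z",R[:,2])
print("to target in tool",R.T@(np.array([.531,.020,.064])-o['position']))
E
python3 st.py; python3 - <<'E'
from h import *
for n in("scene","top"):
    p,d=viewer.camera(n); cv2.imwrite(f"pics/{n}1.png",p[:,:,::-1])
E
```

```text
2.6 [0.5321 0.0217 0.2309] [-0.9389 -0.0508  0.0665] [0.0126 0.0368 0.0065] 0.5884613965313815 jp [ 0.5477  0.2025 -0.7565  1.6733  0.1416  1.323  -1.3079]
y az -61.560441546419625 z [-0.0008  0.0011 -1.    ]
to target in tool [-0.0018  0.0012  0.1668]
```

View pics/scene1.png

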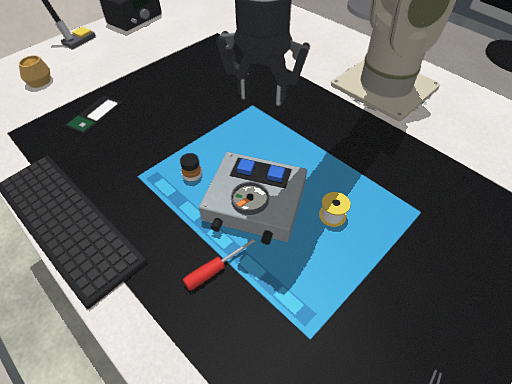

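The scene view shows the two fingertips at about (243,103) and (278,104), over the unit and parallel to the key pair. Next I'll descend to just above the keys and check alignment.

>>> move_arm --pt "-0.0018 0.0012 0.02 0 0 0 0.18" --pt "0 0 0.03 0 0 0 0.18" --pt "0 0 0.03 0 0 0 0.18" --pt "0 0 0.03 0 0 0 0.18" --pt "0 0 0.02 0 0 0 0.18" --pt "0 0 0.01 0 0 0 0.18" --pt "0 0 0 0 0 0 0.18"

```text
clock: 3.58
position: [0.5309, 0.0177, 0.0912]
ee_rot: [0.97, 0.244, -0.0, -0.0]
ft_force: [0.6, 0.4, -0.8]
grip_width: 0.588
```

```bash
python3 st.py; python3 - <<'E'
from h import *
for n in("scene","top"):
    p,d=viewer.camera(n); cv2.imwrite(f"pics/{n}2.png",p[:,:,::-1])
    if n=="scene":
        cv2.imwrite("pics/scene2z.png",cv2.resize(np.ascontiguousarray(p[90:240,170:350,::-1]),(720,600),interpolation=cv2.INTER_CUBIC))
E
```

```text
3.575 [0.5309 0.0177 0.0912] [ 0.6244  0.4057 -0.7885] [ 0.0295 -0.0048 -0.0655] 0.5882077926629217 jp [ 0.5052  0.3424 -0.7217  1.8384  0.2576  1.0566 -1.3938]
y az -61.761939667256016 z [-0.0004 -0.0001 -1.    ]
to target in tool [ 0.0012 -0.002   0.0272]
```

View pics/scene2z.png

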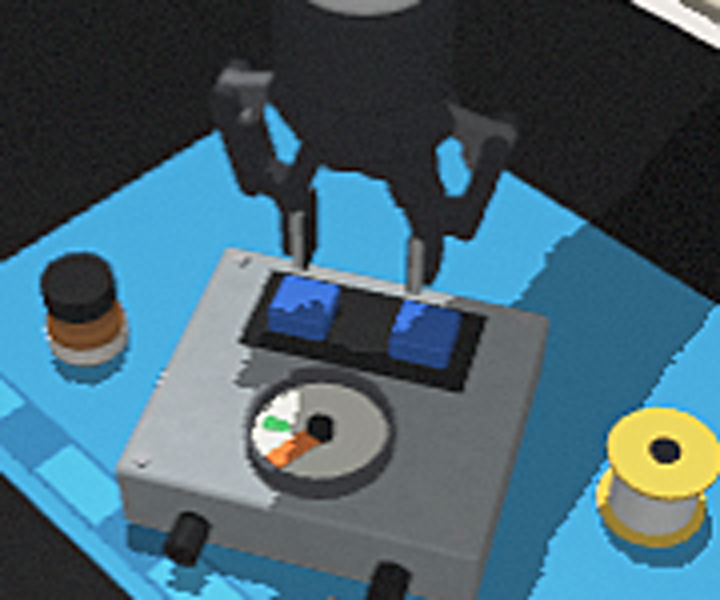

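The tips, at full-frame pixels (246,157) and (275,163), are directly above the key caps and should land near the cap centres. I'll ease down while watching the force.

>>> move_arm --pt "0.001 -0.002 0.006 0 0 0 0.18" --pt "0 0 0.006 0 0 0 0.18" --pt "0 0 0.004 0 0 0 0.18" --pt "0 0 0 0 0 0 0.18"

```text
clock: 4.18
position: [0.5307, 0.0201, 0.0749]
ee_rot: [0.97, 0.244, -0.0, -0.0]
ft_force: [0.4, -0.8, 0.3]
grip_width: 0.589
```

>>> move_arm --pt "0 0 0.004 0 0 0 0.18" --pt "0 0 0.004 0 0 0 0.18" --pt "0 0 0.003 0 0 0 0.18" --pt "0 0 0 0 0 0 0.18"

```text
clock: 4.68
position: [0.5308, 0.0201, 0.064]
ee_rot: [0.97, 0.244, -0.0, -0.0]
ft_force: [-0.2, -1.2, -0.7]
grip_width: 0.584
```

```bash
python3 st.py
```

```text
4.675 [0.5308 0.0201 0.064 ] [-0.211  -1.2412 -0.6661] [ 0.0078 -0.043  -0.0052] 0.5840268174245256 jp [ 0.4861  0.3798 -0.7089  1.8602  0.2895  1.007  -1.4221]
y az -61.74444201801625 z [-0.0004 -0.0001 -1.    ]
to target in tool [0.0001 0.0002 0.    ]
```

>>> move_arm --pt "0 0 0.002 0 0 0 0.18" --pt "0 0 0.002 0 0 0 0.18" --pt "0 0 0 0 0 0 0.18"

```text
clock: 5.05
position: [0.5311, 0.0202, 0.0603]
ee_rot: [0.97, 0.244, 0.0, 0.0]
ft_force: [0.3, 0.7, 1.6]
grip_width: 0.594
```

>>> move_arm --pt "0 0 0.002 0 0 0 0.18" --pt "0 0 0.001 0 0 0 0.18" --pt "0 0 0 0 0 0 0.18"

```text
clock: 5.42
position: [0.5311, 0.0202, 0.0574]
ee_rot: [0.97, 0.244, 0.0, 0.0]
ft_force: [-2.2, -0.3, 5.5]
grip_width: 0.587
```

```bash
python3 st.py; python3 - <<'E'
from h import *
p,d=viewer.camera("scene")
cv2.imwrite("pics/scene3z.png",cv2.resize(np.ascontiguousarray(p[90:240,170:350,::-1]),(720,600),interpolation=cv2.INTER_CUBIC))
E
```

```text
5.425 [0.5311 0.0202 0.0574] [-2.2292 -0.3483  5.4567] [-0.0456  0.2523  0.0037] 0.5866913805884716 jp [ 0.4819  0.3893 -0.705   1.8648  0.2979  0.9946 -1.4284]
y az -61.74396521542522 z [ 0.0002 -0.0001 -1.    ]
to target in tool [-0.0002  0.0001 -0.0066]
```

View pics/scene3z.png

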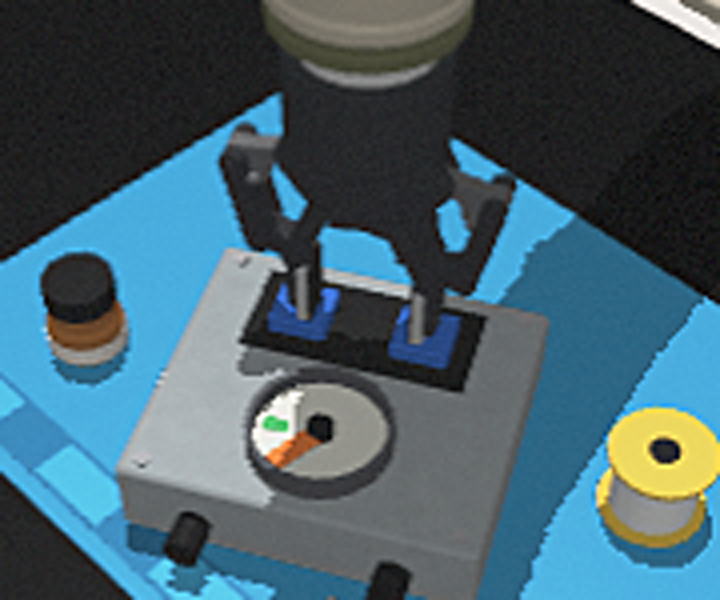

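Each fingertip sits on its own key, and the total of about 5.5 N means both are roughly 3–4 mm down. I'll press on to the stop.

>>> move_arm --pt "0 0 0.002 0 0 0 0.18" --pt "0 0 0.002 0 0 0 0.18" --pt "0 0 0.001 0 0 0 0.18" --pt "0 0 0 0 0 0 0.18"

```text
clock: 5.98
position: [0.5311, 0.0202, 0.053]
ee_rot: [0.97, 0.244, 0.0, 0.0]
ft_force: [-4.1, -0.4, 12.2]
grip_width: 0.587
```

```bash
python3 st.py
```

```text
5.975 [0.5311 0.0202 0.053 ] [-4.0669 -0.4019 12.192 ] [-0.1312  0.9419  0.0354] 0.5873719384004991 jp [ 0.4788  0.3957 -0.7023  1.8678  0.3037  0.9867 -1.4329]
y az -61.74643744128579 z [ 0.0002 -0.0005 -1.    ]
to target in tool [-0.0002  0.0001 -0.011 ]
```

>>> move_arm --pt "0 0 0.001 0 0 0 0.18" --pt "0 0 0 0 0 0 0.18"

```text
clock: 6.22
position: [0.5312, 0.0202, 0.0528]
ee_rot: [0.97, 0.244, 0.0, 0.001]
ft_force: [-9.0, -1.8, 21.7]
grip_width: 0.589
```

>>> move_arm --pt "0 0 0.0005 0 0 0 0.18" --pt "0 0 0 0 0 0 0.18" --pt "0 0 0 0 0 0 0.18" --pt "0 0 0 0 0 0 0.18" --pt "0 0 0 0 0 0 0.18" --pt "0 0 0 0 0 0 0.18" --pt "0 0 0 0 0 0 0.18" --pt "0 0 0 0 0 0 0.18"

```text
clock: 7.22
position: [0.5312, 0.0201, 0.0527]
ee_rot: [0.97, 0.244, 0.0, 0.001]
ft_force: [-11.7, -2.2, 27.8]
grip_width: 0.591
```

```bash
python3 st.py; python3 - <<'E'
from h import *
p,d=viewer.camera("scene")
cv2.imwrite("pics/scene4z.png",cv2.resize(np.ascontiguousarray(p[90:240,170:350,::-1]),(720,600),interpolation=cv2.INTER_CUBIC))
E
```

```text
7.225 [0.5312 0.0201 0.0527] [-11.7128  -2.1945  27.7574] [-0.3035  2.4928  0.0301] 0.5914003780175386 jp [ 0.478   0.3962 -0.7019  1.8678  0.3051  0.9863 -1.4342]
y az -61.74808104789823 z [ 0.0004 -0.0013 -1.    ]
to target in tool [-0.0003  0.     -0.0113]
```

View pics/scene4z.png

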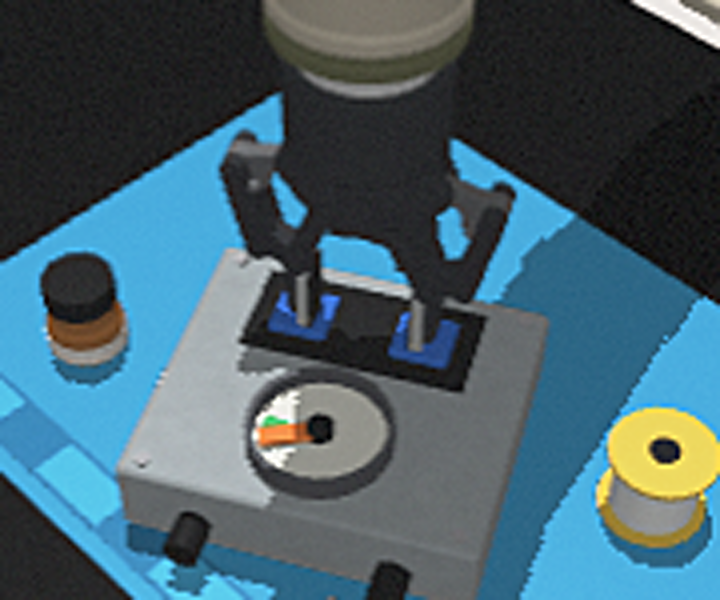

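The stop is reached at 28 N, and the hand at zoom (262,436) is turning toward the green mark at (273,422). I'll keep holding.

>>> move_arm --pt "0 0 0 0 0 0 0.18" --pt "0 0 0 0 0 0 0.18" --pt "0 0 0 0 0 0 0.18" --pt "0 0 0 0 0 0 0.18" --pt "0 0 0 0 0 0 0.18" --pt "0 0 0 0 0 0 0.18" --pt "0 0 0 0 0 0 0.18" --pt "0 0 0 0 0 0 0.18" --pt "0 0 0 0 0 0 0.18" --pt "0 0 0 0 0 0 0.18"

```text
clock: 8.52
position: [0.5312, 0.0202, 0.0527]
ee_rot: [0.97, 0.244, 0.0, 0.001]
ft_force: [-11.0, -1.0, 27.4]
grip_width: 0.588
```

>>> move_arm --pt "0 0 0 0 0 0 0.18" --pt "0 0 0 0 0 0 0.18" --pt "0 0 0 0 0 0 0.18" --pt "0 0 0 0 0 0 0.18" --pt "0 0 0 0 0 0 0.18" --pt "0 0 0 0 0 0 0.18" --pt "0 0 0 0 0 0 0.18" --pt "0 0 0 0 0 0 0.18" --pt "0 0 0 0 0 0 0.18" --pt "0 0 0 0 0 0 0.18"

```text
clock: 9.78
position: [0.5312, 0.0201, 0.0527]
ee_rot: [0.97, 0.244, 0.0, 0.001]
ft_force: [-10.3, -1.1, 27.5]
grip_width: 0.59
```

>>> move_arm --pt "0 0 0 0 0 0 0.18" --pt "0 0 0 0 0 0 0.18" --pt "0 0 0 0 0 0 0.18" --pt "0 0 0 0 0 0 0.18" --pt "0 0 0 0 0 0 0.18" --pt "0 0 0 0 0 0 0.18" --pt "0 0 0 0 0 0 0.18" --pt "0 0 0 0 0 0 0.18" --pt "0 0 0 0 0 0 0.18" --pt "0 0 0 0 0 0 0.18"

```text
clock: 11.02
position: [0.5312, 0.0202, 0.0527]
ee_rot: [0.97, 0.244, -0.0, 0.001]
ft_force: [-11.8, -2.1, 27.5]
grip_width: 0.588
```

```bash
python3 - <<'E'
from h import *
p,d=viewer.camera("scene")
cv2.imwrite("pics/scene5z.png",cv2.resize(np.ascontiguousarray(p[170:230,220:300,::-1]),(800,600),interpolation=cv2.INTER_CUBIC))
np.save("s5.npy",p)
E
```

```text
(no output)
```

View pics/scene5z.png

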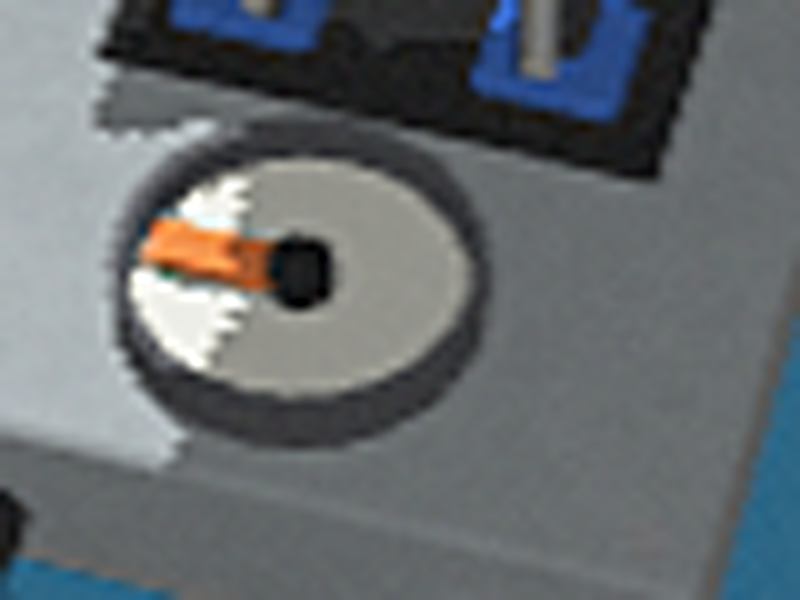

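The hand, from zoom (150,240) to (300,270), covers the green mark, with only a faint edge tint left. I'll hold longer and check that it has stopped moving.

>>> move_arm --pt "0 0 0 0 0 0 0.18" --pt "0 0 0 0 0 0 0.18" --pt "0 0 0 0 0 0 0.18" --pt "0 0 0 0 0 0 0.18" --pt "0 0 0 0 0 0 0.18" --pt "0 0 0 0 0 0 0.18" --pt "0 0 0 0 0 0 0.18" --pt "0 0 0 0 0 0 0.18" --pt "0 0 0 0 0 0 0.18" --pt "0 0 0 0 0 0 0.18"

```text
clock: 12.32
position: [0.5312, 0.0202, 0.0527]
ee_rot: [0.97, 0.244, 0.0, 0.001]
ft_force: [-10.7, -2.0, 28.5]
grip_width: 0.59
```

```bash
python3 - <<'E'
from h import *
p,d=viewer.camera("scene")
f=lambda h,p:(h[...,0]>5)&(h[...,0]<18)&(h[...,1]>150)&(h[...,2]>140)
q=np.load("s5.npy")
for x in(q,p):
  for a,bb,c in blobs(x,f,10,(225,180,275,225))[0]: print(a,bb,c,ray("scene",c,.058))
print(np.abs(p[180:225,225:275].astype(int)-q[180:225,225:275]).max())
E
```

```text
48 [235, 192, 12, 7] [240.29166667 194.6875    ] [0.60380812 0.03718299 0.058     ]
48 [235, 192, 12, 7] [240.29166667 194.6875    ] [0.60380812 0.03718299 0.058     ]
13
```

```bash
python3 - <<'E'
from h import *
a=ray("scene",(250.1,197.2),.060)
t=ray("scene",(235.3,194.2),.058)
d=t-a; print(a,t,np.hypot(*d[:2]),np.degrees(np.arctan2(d[1],d[0])))
E
```

```text
[0.59587972 0.05604157 0.06      ] [0.60976913 0.02953255 0.058     ] 0.029927317383738182 -62.34769128058801
```

The hand's azimuth is −62.3°, against −61.7° for the unit's −y, with a length of 30 mm. It has stopped moving, so it is home and I'll lift straight up.

>>> move_arm --pt "0 0 -0.003 0 0 0 0.18" --pt "0 0 -0.004 0 0 0 0.18" --pt "0 0 -0.006 0 0 0 0.18" --pt "0 0 -0.015 0 0 0 0.18" --pt "0 0 -0.03 0 0 0 0.18" --pt "0 0 -0.04 0 0 0 0.18" --pt "0 0 -0.04 0 0 0 0.18" --pt "0 0 -0.03 0 0 0 0.18" --pt "0 0 0 0 0 0 0.18" --pt "0 0 0 0 0 0 0.18"

```text
clock: 13.62
position: [0.5306, 0.0201, 0.2186]
ee_rot: [0.97, 0.244, -0.0, 0.0]
ft_force: [-0.1, -0.7, -0.6]
grip_width: 0.591
```

```bash
python3 st.py; python3 - <<'E'
from h import *
p,d=viewer.camera("scene")
cv2.imwrite("pics/scene6z.png",cv2.resize(np.ascontiguousarray(p[90:240,170:350,::-1]),(720,600),interpolation=cv2.INTER_CUBIC))
q=np.load("scene0p.npy")
for nm,f in(("key",lambda h,p:(h[...,0]>107)&(h[...,0]<125)&(h[...,1]>120)&(h[...,2]>60)),("red",lambda h,p:((h[...,0]<5)|(h[...,0]>174))&(h[...,1]>150)&(h[...,2]>100)),("yel",lambda h,p:(h[...,0]>20)&(h[...,0]<35)&(h[...,1]>130)&(h[...,2]>90))):
  for x in(q,p):
    print(nm,[(a,bb,c.round(1)) for a,bb,c in blobs(x,f,100,(170,150,360,300) if nm!="key" else (230,150,292,188))[0]])
for c in((244,164),(275,171)): print(depthpt("scene",c,d),depthpt("scene",c,np.load("scene0.npy")))
E
```

```text
13.625 [0.5306 0.0201 0.2186] [-0.1352 -0.686  -0.6453] [ 0.0289  0.0122 -0.0401] 0.5912768854403603 jp [ 0.5519  0.2079 -0.7588  1.6948  0.1481  1.2982 -1.3139]
y az -61.741618015771444 z [-0.0004 -0.0002 -1.    ]
to target in tool [0.0003 0.0003 0.1546]
key [(np.int32(232), [237, 159, 18, 16], array([245.5, 166.5])), (np.int32(236), [267, 165, 18, 17], array([275.5, 173.2]))]
key [(np.int32(231), [237, 159, 18, 16], array([245.5, 166.5])), (np.int32(236), [267, 165, 18, 17], array([275.5, 173.2]))]
red [(np.int32(608), [183, 257, 42, 33], array([203.1, 272.9]))]
red [(np.int32(606), [183, 257, 42, 33], array([203.1, 272.9]))]
yel [(np.int32(578), [319, 192, 31, 35], array([334.8, 206.2]))]
yel [(np.int32(579), [319, 192, 31, 35], array([334.8, 206.1]))]
[ 0.54574398 -0.01311347  0.06282857] [ 0.54681023 -0.01193214  0.06448912]
[0.51558169 0.04537362 0.06360255] [0.51574037 0.04551015 0.06382928]
```

View pics/scene6z.png

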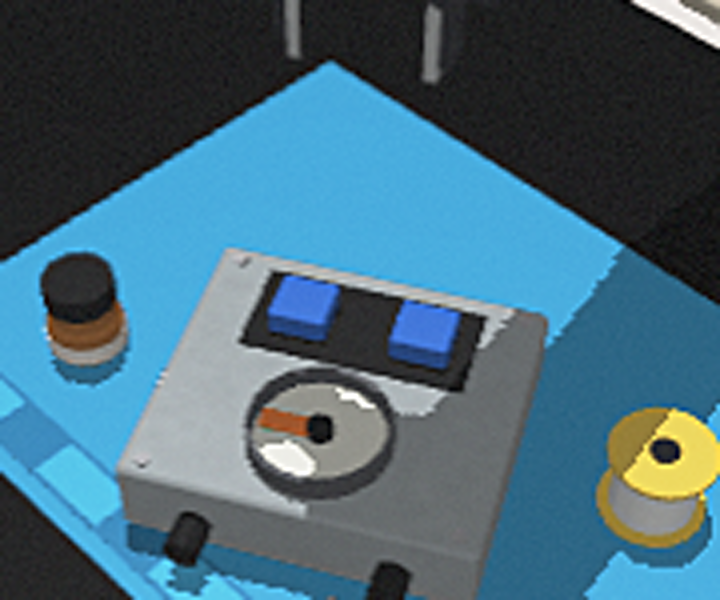

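The keys are back up in the same pixels as at the start. The hand at zoom (260–320, 420) covers the mark, the bystanders have not moved, and the gripper is clear at z = 0.22.

```bash
python3 -c "
from workcell import manip
print(manip.hand_in())"
```

```text
the job is handed in; nothing more can be done
None
```

The interlock reset is done and handed in; the hand-in gives no verdict. I pressed both blue keys down together, one fingertip on each, and held them at about 28 N for roughly 6 s. I then lifted straight up to z = 0.22 m. The run took about 14 s of the 43 s allowed.

**Last checks:**
- **Hand:** it covers the green mark and had stopped moving before release. It points at −62.3°, against −61.7° for the unit's −y direction.
- **Keys:** their image positions match the start. Spot depth readings put the tops at 62.8 and 63.6 mm. The first is 1.7 mm lower than its reading at the start, while the other changed by only 0.2 mm. I took that as depth noise because the key's outline had not shifted.
- **Bystanders:** the spool and screwdriver handle are within 0.1 pixel of where they started. I checked the jar only by eye, and it looked unmoved.
- **Wrist force:** it is back to about 0 N, so the robot is touching nothing.

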